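Open a clip-lock sample tote

TASK

Open the clear sample tote: press the thumb tabs of the two blue clips down and outward until both clips have flipped fully open, then lift the white lid straight off by its handle, lower it gently and lay it right way up, wholly on the green mat. Keep the tote standing where it is with its rack of tubes undisturbed, and do not knock the pH meter, the bottle or the beaker.

Things in the scene. Friction and masses are not known exactly. Their poses are not given: they have to be found in the camera images.
- tote: Clear open-topped plastic tote with a loose lid on, standing loose on the bench: 150 mm along its x, 220 mm along its y, 100 mm high to the rim, walls 3 mm; about 1.3 kg plus 0.35 kg inside. Origin: centre of its underside; z up. A blue clip is hinged on each short end (+y and -y). It stands to the left or to the right, the mat on the other side.
- clip_a (a joint): Blue clip, 70 mm wide, on the tote's +y end, its hinge parallel to the tote's x, 118.5 mm out along +y, 75 mm above the underside. Rad: 0 shut (upright, hook 12 mm in over the lid's edge, holding it down), 1.6 open (swung out and down). An over-centre spring holds it shut (10 to 15 N down on the tab starts it), fades to nothing at 0.75, then flips it fully open and keeps it there.
- clip_b (a joint): The same clip on the tote's -y end, hinged 118.5 mm out along -y, opening towards -y; 0 = shut, 1.6 = fully open.
- clip_a_tab (a point): Point to press on the top of clip_a's thumb tab; moves with the clip. The tab is a flap 70 mm wide, 4 mm thick, at the clip's top, sloping up and outward by 15 degrees. Shut, the point is 140 mm out from the tote's centre along +y and 115 mm above its underside (21.5 mm outward of the hinge, 40.5 mm above it); the tab ends 7 mm farther out.
- clip_b_tab (a point): The same point on the thumb tab of clip_b, on the tote's -y side.
- lid: Loose white lid, 159 mm along its x, 229 mm along its y, about 0.24 kg. Origin: centre of the underside of its 10 mm deep skirt, which fits outside the tote's rim with 1.5 mm play; z up. On the tote the origin is 90 mm above the tote's underside; the lid's flat top is 14 mm above the origin.
- lid_handle (a point): Centre of the lid's blue bridge handle, 50 mm above the lid's origin: a bar 120 mm long along the lid's y, 18 mm wide along its x, 12 mm high (its underside 30 mm above the lid's top), on two posts 16 mm wide set 48 mm either side of the middle.
- lid_corner0 (a point): Corner of the lid's skirt at its +x, +y, at the height of the lid's origin.
- lid_corner1 (a point): Corner of the lid's skirt at its +x, -y.
- lid_corner2 (a point): Corner of the lid's skirt at its -x, -y.
- lid_corner3 (a point): Corner of the lid's skirt at its -x, +y.
- mat: Green silicone mat fixed on the bench, 200 mm along its x, 270 mm along its y, 3 mm thick. Origin: centre of its underside.
- tube_rack: Red rack with capped sample tubes standing loose inside the tote, 105 mm along its x, 170 mm along its y, 73 mm high over the caps. Origin: centre of its underside, 3 mm above the tote's underside. To be left alone.
- ph_meter: White pH meter, base 150 x 150 mm, with an electrode arm 235 mm high; to the left of the work. Origin: centre of its underside. To be left alone.
- bottle: White reagent bottle, 68 mm across, 150 mm high; to the right of the work. Origin: centre of its underside. To be left alone.
- beaker: Empty glass beaker, 70 mm across, 85 mm high; beyond the work. Origin: centre of its underside. To be left alone.

How it is judged:
On the way, in this order (a step that is already met when the one before it is completed fails the run):
1. both clips are flipped open, the lid still down on the tote (value of joint each of clip_a, clip_b above 1.3 rad and z of lid in the frame of tote between 0.085 and 0.096 m), for 0.2 s.
2. the lid is lifted clear above the tote (z of lid in the frame of tote above 0.11 m and value of joint each of clip_a, clip_b above 1.3 rad), for 0.2 s.
At the end, for the whole second after the job is handed in: Lid right way up on the mat, flat within 0.06 rad, skirt under 8 mm above the bench, no corner over 5 mm past the mat's edge, at rest; both clips open beyond 1.3 rad; tote level and within 30 mm of its start; tube rack upright on the tote's floor, within 50 mm of its centre (x of lid_corner0 in the frame of mat between -0.105 and 0.105 m and y of lid_corner0 in the frame of mat between -0.14 and 0.14 m and x of lid_corner1 in the frame of mat between -0.105 and 0.105 m and y of lid_corner1 in the frame of mat between -0.14 and 0.14 m and x of lid_corner2 in the frame of mat between -0.105 and 0.105 m and y of lid_corner2 in the frame of mat between -0.14 and 0.14 m and x of lid_corner3 in the frame of mat between -0.105 and 0.105 m and y of lid_corner3 in the frame of mat between -0.14 and 0.14 m and height (world z) of lid below 0.008 m and angle between lid's own z axis and vertical below 0.06 rad and linear speed of lid below 0.02 m/s and value of joint each of clip_a, clip_b above 1.3 rad and distance of tote from where it was at the start of the episode below 0.03 m and angle between tote's own z axis and vertical below 0.05 rad and angle between tube_rack's own z axis and vertical below 0.08 rad and horizontal distance between tube_rack and tote below 0.05 m and z of tube_rack in the frame of tote below 0.01 m); the robot touches nothing.
It fails at once if the lid is forced up while a clip is still shut (z of lid in the frame of tote above 0.105 m and value of joint any of clip_a, clip_b below 0.6 rad).
It fails at once if the lid is dropped or slammed down (height (world z) of lid below 0.05 m and linear speed of lid above 0.6 m/s).
It fails at once if the tote is tipped, lifted or shoved away (angle between tote's own z axis and vertical above 0.2 rad or distance of tote from where it was at the start of the episode above 0.06 m).
It fails at once if the rack of tubes is tipped (angle between tube_rack's own z axis and vertical above 0.3 rad).
It fails at once if a bystander is knocked away (distance of any of ph_meter, bottle, beaker from where it was at the start of the episode above 0.03 m).
It also fails if it takes over 59 s, if anything falls off the work surface, if the arm or the gripper's body presses on something with over 40 N, if the wrist force passes 120 N, or if a joint passes its speed limit or range.

ROBOT

A 6-joint arm with a two-finger parallel gripper is mounted at the origin on the work surface. World frame = base frame: x ahead of the robot, y to its left, z up, the work surface at z = 0. Lengths are in m, angles in rad, forces in N, time in s.
With the tool pointing down it reaches from about 0.225 to 0.725 m from the base axis. Payload 3.1 kg.
Tool frame: the origin (TCP) lies at the centre of the arm's flange, where the gripper is bolted on; the fingertips stand 173 mm ahead of it and the grasp point (between the pads) lies 155 mm ahead of it (arm.tip_reach is the distance from the TCP to the fingertips, in m); z points along the fingers, y is the line along which they close (so a half turn about z gives the same grasp; the last joint's range is limited). The gripper opens to 85 mm and grips with 20 to 120 N. Pads are 22 mm wide; open, the fingers measure 114 mm over their backs; the gripper's body (76 mm by 85 mm) begins 54 mm behind the grasp point. The pads swing forward as they close: fully open they stand 13 mm farther back than shut.
Start: joints at [-1.443, 0.048, 0.099, 1.622, 0, 1.443], TCP at [0.133, -0.508, 0.405] pointing down, gripper open.
Joint ranges: [-2.91, 2.91], [-0.99, 1.94], [-1.21, 1.42], [-2.12, 2.29], [-1.49, 1.47], [-3.14, 3.14]. Speed limits (rad/s): [2.79, 2.79, 3.14, 3.14, 3.14, 3.14].

INTERFACE

Orientations are given as [roll, pitch, yaw] about the fixed x, y, z axes, in that order (R = Rz(yaw) Ry(pitch) Rx(roll)).
In Python, from plant import arm, cams gives the robot as it stands.
- The arm moves only by the tool send_rows, never from a script. Its argument "steps" is one flat list of numbers, 7 for each row, row after row: the shift along the tool's x, y, z in units of 50 mm (1.0 is 50 mm), then the turn, a rotation vector about the tool's x, y, z in units of 5 degrees (1.0 is 5 degrees), then the finger opening in mm, from 0 to 85.4. A call has 1 to 10 rows; each row shifts and turns the commanded pose from where the row before left it, along the tool's axes as they then stand; what a row does not reach is not made up. A row lasts 1/10 s, in which the tool goes at most 50 mm and 8.59 degrees, less where a joint would pass 70% of its speed; a pose out of reach is approached as far as the arm can. A call is refused whole if a number of a shift passes 1 or a number of a turn 1, either way. A call with a gripper value outside its range is refused whole. The fingers move at their own pace and stop on an object; the grip force is fixed at half the most. Time passes only in rows, so rows that do not move let the fingers close. It gives the time, the measured TCP pose, the force, the opening and the grip force at its end, in the units of the state.
- arm.sense(): the state, without advancing time (a new reading comes with each control period).
- cams.read_camera(name): name is "side" or "top" or "wrist"; returns the picture (420x560x3 uint8, red, green, blue); there is no depth.
- cams.camera_model(name): a dict with "fx", "fy", "cx", "cy" (pixels), "k1" (the pictures are not rectified: a ray, as slopes to the right and down, at radius r is drawn at 1 + k1 r^2 times it, then the intrinsics apply), "extrinsics" (4x4, takes a point from camera to world coordinates); the wrist camera has in their place "mount" (4x4, takes a point from camera to tool coordinates, whose origin is the TCP and whose axes are the flange's). Camera axes: x right, y down, z forward; pixel columns grow to the right and rows downward; lengths in m; the calibration is good to about 2 mm. A picture is of the moment at which its call begins: read the wrist's pose just before it. camera_model takes no time and is no camera call.
- arm.close_job(): hands the job in; it is judged then, once.
The state is a dict: "clock": time; "joint_positions": joint angles; "joint_vel": joint speeds; "tau": joint torques, N m; "position": TCP position; "tool_rot": TCP orientation; "force": force on the tool from outside, world axes, zero at the start; "wrist_torque": the same for the moment, N m; "grip_width": finger opening in m; "finger_force": force on a finger pad.
Only numpy, scipy, OpenCV 4.12 (cv2) and the standard library are available. Lean on these libraries where they do the work, as an engineer would, in place of code of your own. Each camera call takes 0.05 s, during which the arm holds its last target. There are 200 camera calls.

## Working session

There is one attempt and no reset: what is moved stays moved. The work goes in short steps, Python scripts to look and compute and a tool call to move; the robot and the scene stay as the last step left them, time stands still between calls to the robot, and variables do not carry over. Pictures are saved under pics/ and viewed, at most 10 in all, crops included, and the job is handed in when it is done.

Besides the shell and the picture viewer there is one more tool, called as name(argument=value, ...) on one line, values as JSON. send_rows: Moves the arm, as the interface text tells. Its arguments: {"type":"object","properties":{"steps":{"type":"array","items":{"type":"number"}}},"required":["steps"]}

```bash
mkdir -p pics; ls; python3 - <<'E'
from plant import arm, cams
import cv2,numpy as np
s=arm.sense();print(s['clock'],s['position'],s['tool_rot'],s['force'])
for n in('top','side'):
    im=cams.read_camera(n);cv2.imwrite(f'pics/{n}0.png',im[:,:,::-1]);m=cams.camera_model(n);print(n,m)
print(cams.camera_model('wrist'))
E
```

```text
pics
0.0 [ 0.13278418 -0.50770516  0.40352731] [-3.13927352e+00 -2.80057871e-04  2.55794750e-01] [-0.96776129  0.03068889 -0.41444867]
top {'fx': 462.3031273370801, 'fy': 462.3031273370801, 'cx': 274.22086394889226, 'cy': 212.2125929074999, 'k1': -0.05147121551697152, 'extrinsics': array([[ 0.02315214, -0.98221944,  0.18630336,  0.32606163],
       [-0.99971459, -0.02164773,  0.01010561,  0.01514016],
       [-0.00589288, -0.18648415, -0.9824403 ,  1.70376534],
       [ 0.        ,  0.        ,  0.        ,  1.        ]])}
side {'fx': 395.7888986538471, 'fy': 395.7888986538471, 'cx': 276.1949954540948, 'cy': 210.00113419288053, 'k1': -0.1144674616859508, 'extrinsics': array([[-0.84152296, -0.35778047,  0.40476196,  0.15674486],
       [-0.5402147 ,  0.55360428, -0.63379048,  0.74246501],
       [ 0.0026799 , -0.7520076 , -0.65914899,  0.82358164],
       [ 0.        ,  0.        ,  0.        ,  1.        ]])}
{'fx': 306.9695899678743, 'fy': 306.9695899678743, 'cx': 279.5777068066198, 'cy': 213.3422918162288, 'k1': -0.02655043024863158, 'mount': array([[ 5.35378999e-05, -9.45281627e-01, -3.26255486e-01,
         8.36469777e-02],
       [ 9.99999813e-01,  2.49284275e-04, -5.58169787e-04,
        -1.32241706e-03],
       [ 6.08958007e-04, -3.26255395e-01,  9.45281464e-01,
         2.97625381e-02],
       [ 0.00000000e+00,  0.00000000e+00,  0.00000000e+00,
         1.00000000e+00]])}
```

View pics/top0.png

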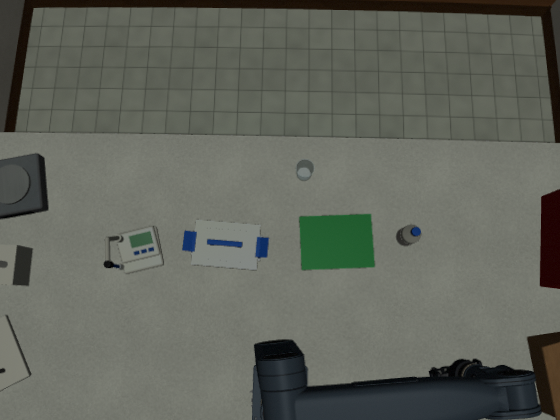

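View pics/side0.png

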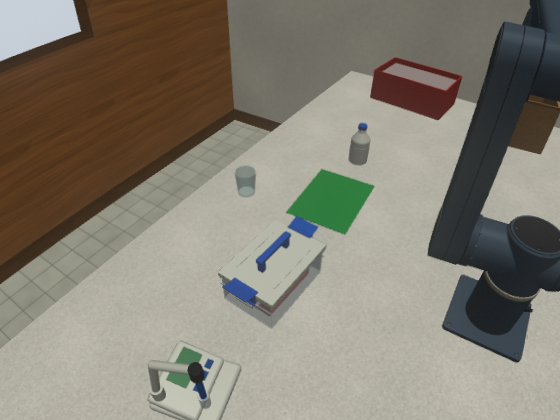

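The top view shows the lid at about (226,245), its long axis along the image columns. The blue tabs are at (190,241) and (262,247), the handle at (225,244), and the mat at (337,242). The pH meter is left of the left tab, the bottle is to the right, and the beaker is beyond. The side view agrees.

```bash
cat > h.py <<'E'
from plant import arm, cams
import cv2,numpy as np
from scipy.spatial.transform import Rotation as R
def ray(m,px,T):
    K=np.array([[m['fx'],0,m['cx']],[0,m['fy'],m['cy']],[0,0,1]])
    p=cv2.undistortPoints(np.float64(px).reshape(-1,1,2),K,np.array([m['k1'],0,0,0.])).reshape(-1,2)
    d=np.c_[p,np.ones(len(p))]@T[:3,:3].T
    return T[:3,3],d
def plane(m,px,z,T=None):
    o,d=ray(m,px,m['extrinsics'] if T is None else T)
    return o+d*((z-o[2])/d[:,2])[:,None]
def wristT():
    s=arm.sense();T=np.eye(4);T[:3,:3]=R.from_euler('xyz',s['tool_rot']).as_matrix();T[:3,3]=s['position']
    return T@cams.camera_model('wrist')['mount']
def tri(m1,p1,m2,p2,T1=None,T2=None):
    o1,d1=ray(m1,[p1],m1['extrinsics'] if T1 is None else T1);o2,d2=ray(m2,[p2],m2['extrinsics'] if T2 is None else T2)
    A=np.c_[d1[0],-d2[0]];t=np.linalg.lstsq(A,o2-o1,rcond=None)[0]
    a,b=o1+t[0]*d1[0],o2+t[1]*d2[0];return (a+b)/2,np.linalg.norm(a-b)
def blobs(im,lo,hi,amin=40):
    m=cv2.inRange(cv2.cvtColor(im,cv2.COLOR_RGB2HSV),lo,hi)
    n,l,st,c=cv2.connectedComponentsWithStats(m)
    return [(np.round(c[i],1),st[i].tolist(),cv2.minAreaRect(np.argwhere(l==i)[:,::-1].astype(np.float32))) for i in range(1,n) if st[i][4]>=amin]
BLUE=((105,130,40),(130,255,255));GREEN=((50,120,40),(85,255,255))
E
python3 - <<'E'
from h import *
print(arm.tip_reach)
for n in('top','side'):
    im=cv2.imread(f'pics/{n}0.png')[:,:,::-1].copy();m=cams.camera_model(n)
    for c,z,r in blobs(im,*BLUE):
        print(n,'blue',c,z,r[1:])
        for h in(.115,.146):print('  ',h,plane(m,[c],h)[0].round(4))
        print(plane(m,cv2.boxPoints(r),.117).round(3).tolist())
    for c,z,r in blobs(im,*GREEN,amin=800):
        b=plane(m,cv2.boxPoints(r),.003);print(n,'green',c,b.round(4).tolist(),b.mean(0))
E
```

```text
0.1734
top blue [415.7 231.1] [412, 227, 9, 9, 62] ((8.0, 8.0), 90.0)
   0.115 [ 0.5713 -0.4626  0.115 ]
   0.146 [ 0.5665 -0.4533  0.146 ]
[[0.585, -0.449, 0.117], [0.586, -0.478, 0.117], [0.558, -0.477, 0.117], [0.557, -0.449, 0.117]]
top blue [189.  240.6] [183, 231, 13, 21, 224] ((11.641935348510742, 19.701736450195312), 5.710593223571777)
   0.115 [0.5206 0.3247 0.115 ]
   0.146 [0.5168 0.3186 0.146 ]
[[0.487, 0.346, 0.117], [0.555, 0.344, 0.117], [0.552, 0.303, 0.117], [0.484, 0.306, 0.117]]
top blue [261.4 247. ] [256, 237, 12, 21, 212] ((10.845905303955078, 20.000247955322266), 5.710593223571777)
   0.115 [0.5042 0.0729 0.115 ]
   0.146 [0.5007 0.0718 0.146 ]
[[0.47, 0.094, 0.117], [0.539, 0.089, 0.117], [0.536, 0.052, 0.117], [0.467, 0.057, 0.117]]
top blue [224.2 242.7] [207, 240, 35, 7, 159] ((34.20259094238281, 4.727787971496582), 4.23639440536499)
   0.115 [0.5162 0.202  0.115 ]
   0.146 [0.5125 0.1984 0.146 ]
[[0.511, 0.262, 0.117], [0.527, 0.261, 0.117], [0.521, 0.143, 0.117], [0.505, 0.144, 0.117]]
top green [336.1 241.4] [[0.6347, -0.061, 0.003], [0.652, -0.331, 0.00
[... 871 characters left out ...]
.117]]
side blue [208.7 363.5] [205, 360, 8, 8, 41] ((4.801959991455078, 8.231931686401367), 30.963756561279297)
   0.115 [0.4598 0.5055 0.115 ]
   0.146 [0.4466 0.5159 0.146 ]
[[0.463, 0.514, 0.117], [0.465, 0.498, 0.117], [0.455, 0.498, 0.117], [0.453, 0.514, 0.117]]
side blue [200.2 389.9] [194, 383, 12, 16, 97] ((15.17893123626709, 8.854375839233398), 71.56504821777344)
   0.115 [0.4394 0.5551 0.115 ]
   0.146 [0.4271 0.5633 0.146 ]
[[0.455, 0.557, 0.117], [0.446, 0.544, 0.117], [0.421, 0.56, 0.117], [0.431, 0.573, 0.117]]
side green [331.4 200.6] [[0.6275, -0.0544, 0.003], [0.7188, -0.3329, 0.003], [0.4507, -0.3317, 0.003], [0.4025, -0.0703, 0.003]] [ 0.54988199 -0.19732549  0.003     ]
```

Heights agree: the tab midpoint and the handle at z = 0.146 both give a tote centre near (0.5125, 0.1986). Tote yaw is about -3.7°, and the mat centre is about (0.545, -0.200) with yaw about +3.4°. First I turn the tool so that its x lies along the tote's y (yaw about 86.3°).

send_rows(steps=[0, 0, 0, 0, 0, -1, 0, 0, 0, 0, 0, 0, -1, 0, 0, 0, 0, 0, 0, -1, 0, 0, 0, 0, 0, 0, -1, 0, 0, 0, 0, 0, 0, -1, 0, 0, 0, 0, 0, 0, -1, 0, 0, 0, 0, 0, 0, -1, 0, 0, 0, 0, 0, 0, -1, 0, 0, 0, 0, 0, 0, -1, 0, 0, 0, 0, 0, 0, -1, 0])

```text
clock: 1.1
position: [0.1328, -0.5078, 0.404]
tool_rot: [-3.141, -0.001, 1.132]
force: [-0.0, -0.9, 0.1]
grip_width: 0.0001
finger_force: 0.0
```

send_rows(steps=[0, 0, 0, 0, 0, -1, 0, 0, 0, 0, 0, 0, -1, 0, 0, 0, 0, 0, 0, -1, 0, 0, 0, 0, 0, 0, -1, 0, 0, 0, 0, 0, 0, -0.33, 0, 0.9, 0.4, 0, 0, 0, 0, 0, 0.9, 0.4, 0, 0, 0, 0, 0, 0.9, 0.4, 0, 0, 0, 0, 0, 0.9, 0.4, 0, 0, 0, 0, 0, 0.9, 0.4, 0, 0, 0, 0, 0])

```text
clock: 2.1
position: [0.2475, -0.288, 0.4044]
tool_rot: [3.141, -0.0, 1.504]
force: [1.1, -0.1, -0.2]
grip_width: 0.0001
finger_force: 0.0
```

send_rows(steps=[0.9, 0.4, 0, 0, 0, 0, 0, 0.9, 0.4, 0, 0, 0, 0, 0, 0.9, 0.4, 0, 0, 0, 0, 0, 0.9, 0.4, 0, 0, 0, 0, 0, 0.9, 0.4, 0, 0, 0, 0, 0, 0.9, 0.4, 0, 0, 0, 0, 0, 0.9, 0.4, 0, 0, 0, 0, 0, 0.9, 0.4, 0, 0, 0, 0, 0])

```text
clock: 2.9
position: [0.4303, 0.0614, 0.4047]
tool_rot: [3.141, 0.0, 1.506]
force: [0.9, -1.8, 0.6]
grip_width: 0.0003
finger_force: 0.0
```

send_rows(steps=[0.8, 0.4, 0, 0, 0, 0, 0, 0.7, 0.4, 0, 0, 0, 0, 0, 0.6, 0.3, 0, 0, 0, 0, 0, 0.4, 0.2, 0, 0, 0, 0, 0, 0, 0, 0, 0, 0, 0, 0, 0, 0, 0, 0, 0, 0, 0])

```text
clock: 3.5
position: [0.5027, 0.1798, 0.4041]
tool_rot: [-3.14, 0.001, 1.507]
force: [0.7, 0.3, -1.0]
grip_width: -0.0001
finger_force: 0.0
```

```bash
cat > w.py <<'E'
from h import *
import sys
T=wristT();im=cams.read_camera('wrist');cv2.imwrite(f'pics/{sys.argv[1]}.png',im[:,:,::-1]);m=cams.camera_model('wrist')
print(arm.sense()['position'])
for c,z,r in blobs(im,*BLUE,amin=150):
    print(c,z,'z.117',plane(m,cv2.boxPoints(r),.117,T)[:,:2].round(4).tolist(),'c.117',plane(m,[c],.117,T)[0].round(4),'c.146',plane(m,[r[0]],.146,T)[0].round(4),plane(m,cv2.boxPoints(r),.146,T)[:,:2].round(4).tolist())
E
python3 w.py w0
```

```text
[0.50258435 0.17925228 0.40441646]
[288.7  24.2] [243, 0, 93, 50, 4535] z.117 [[0.4851, 0.3408], [0.5515, 0.3365], [0.5511, 0.3043], [0.482, 0.3087]] c.117 [0.5172 0.323  0.117 ] c.146 [0.5163 0.3163 0.146 ] [[0.4876, 0.3322], [0.5465, 0.3284], [0.5462, 0.2998], [0.4848, 0.3038]]
[288.7 184.9] [278, 114, 23, 148, 3139] z.117 [[0.4966, 0.1291], [0.5052, 0.2601], [0.5228, 0.259], [0.5172, 0.1278]] c.117 [0.5106 0.2015 0.117 ] c.146 [0.5103 0.2066 0.146 ] [[0.4978, 0.1444], [0.5054, 0.2607], [0.521, 0.2597], [0.5161, 0.1433]]
[315.8 298.1] [309, 288, 12, 26, 221] z.117 [[0.5247, 0.098], [0.5353, 0.0973], [0.5347, 0.0683], [0.5237, 0.069]] c.117 [0.531  0.0861 0.117 ] c.146 [0.5271 0.1038 0.146 ] [[0.5227, 0.1168], [0.5322, 0.1162], [0.5317, 0.0904], [0.5219, 0.091]]
```

View pics/w0.png

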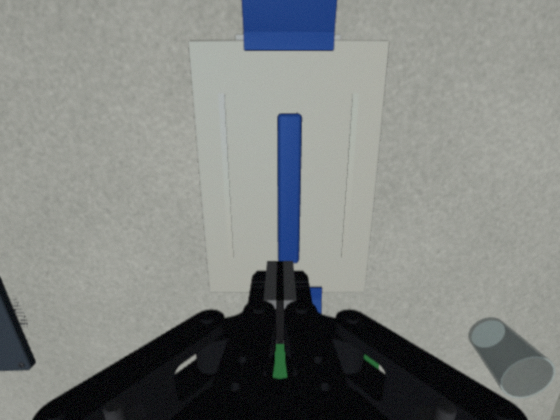

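The wrist view agrees with the top view. The handle bar spans rows 114–262 at column 289, and the near tab is at (289,24). Tote centre is about (0.5105, 0.1995) with yaw -3.7°. Next I go above tab A.

send_rows(steps=[0.6, 0, 0, 0, 0, 0, 0, 0.8, 0, 0, 0, 0, 0, 0, 0.8, 0.1, 0.2, 0, 0, 0, 0, 0.6, 0, 0.4, 0, 0, 0, 0, 0.4, 0, 0.5, 0, 0, 0, 0, 0, 0, 0.5, 0, 0, 0, 0, 0, 0, 0.3, 0, 0, 0, 0, 0, 0, 0, 0, 0, 0, 0, 0, 0, 0, 0, 0, 0, 0])

```text
clock: 4.45
position: [0.5183, 0.338, 0.3105]
tool_rot: [3.141, -0.0, 1.505]
force: [0.9, 0.4, 1.0]
grip_width: 0.0001
finger_force: 0.0
```

```bash
python3 - <<'E'
from h import *
s=arm.sense();print(s['position'],s['force'])
im=cams.read_camera('side');cv2.imwrite('pics/s1.png',cv2.resize(im[190:330,180:340,::-1],None,fx=4,fy=4,interpolation=cv2.INTER_CUBIC))
E
```

```text
[0.51834903 0.33796985 0.31052069] [0.89915587 0.40261253 1.03587234]
```

View pics/s1.png

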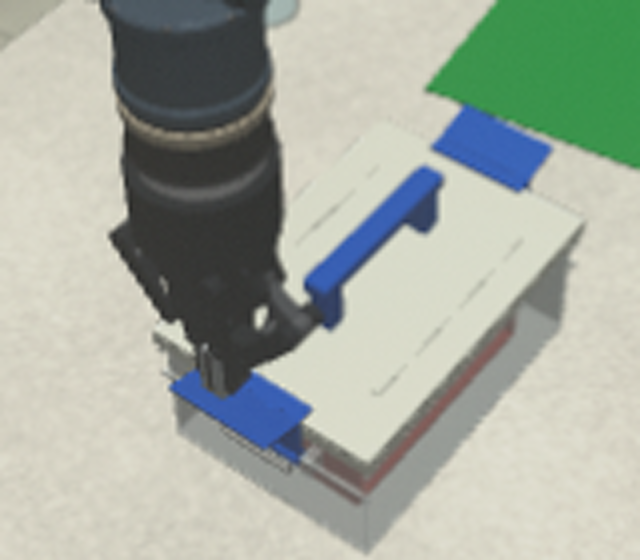

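The side view shows the closed fingers just above tab A, at crop pixel (220,385), with the rest of the tote undisturbed. Next I press along the clip's arc.

send_rows(steps=[0.02, 0, 0.2, 0, 0, 0, 0, 0.02, 0, 0.16, 0, 0, 0, 0, 0.04, 0, 0.1, 0, 0, 0, 0, 0.08, 0, 0.1, 0, 0, 0, 0])

```text
clock: 4.9
position: [0.519, 0.3477, 0.2846]
tool_rot: [3.139, -0.004, 1.506]
force: [-1.5, 0.9, 8.7]
grip_width: 0.0
finger_force: 4.7
```

send_rows(steps=[0.1, 0, 0.1, 0, 0, 0, 0, 0.1, 0, 0.12, 0, 0, 0, 0])

```text
clock: 5.1
position: [0.5196, 0.3584, 0.2737]
tool_rot: [3.138, -0.005, 1.507]
force: [-1.4, 2.4, 5.8]
grip_width: -0.0003
finger_force: 3.3
```

send_rows(steps=[0.08, 0, 0.12, 0, 0, 0, 0, 0.08, 0, 0.12, 0, 0, 0, 0, 0.06, 0, 0.12, 0, 0, 0, 0, 0.04, 0, 0.1, 0, 0, 0, 0])

```text
clock: 5.5
position: [0.5198, 0.3697, 0.2459]
tool_rot: [-3.14, 0.002, 1.506]
force: [0.1, 0.9, 0.0]
grip_width: 0.0
finger_force: 0.0
```

send_rows(steps=[0, 0, -0.5, 0, 0, 0, 0, 0, 0, -0.8, 0, 0, 0, 0, -0.3, 0, -0.8, 0, 0, 0, 0, -0.8, 0, 0, 0, 0, 0, 0, -0.9, 0, 0, 0, 0, 0, 0, -0.9, 0, 0, 0, 0, 0, 0, -0.9, 0, 0, 0, 0, 0, 0, -0.9, 0, 0, 0, 0, 0, 0, -0.8, 0, 0, 0, 0, 0, 0, -0.5, 0, 0, 0, 0, 0, 0])

```text
clock: 6.5
position: [0.5002, 0.0677, 0.3518]
tool_rot: [-3.14, 0.002, 1.503]
force: [1.4, 1.1, 0.3]
grip_width: 0.0002
finger_force: 0.0
```

send_rows(steps=[-0.2, 0, 0.4, 0, 0, 0, 0, 0, 0, 0.4, 0, 0, 0, 0, 0, 0, 0, 0, 0, 0, 0, 0, 0, 0, 0, 0, 0, 0])

```text
clock: 6.9
position: [0.4998, 0.0604, 0.3119]
tool_rot: [-3.139, 0.0, 1.506]
force: [0.3, 0.6, -0.2]
grip_width: -0.0002
finger_force: 0.0
```

```bash
python3 - <<'E'
from h import *
s=arm.sense();print(s['position'],s['force'])
a=cams.read_camera('side')[190:330,180:340,::-1];b=cams.read_camera('top')[200:290,160:300,::-1]
cv2.imwrite('pics/s2.png',np.hstack([cv2.resize(a,(400,350)),cv2.resize(b,(400,350))]))
E
```

```text
[0.49977375 0.06044403 0.31190093] [ 0.32399671  0.64051578 -0.24396859]
```

View pics/s2.png

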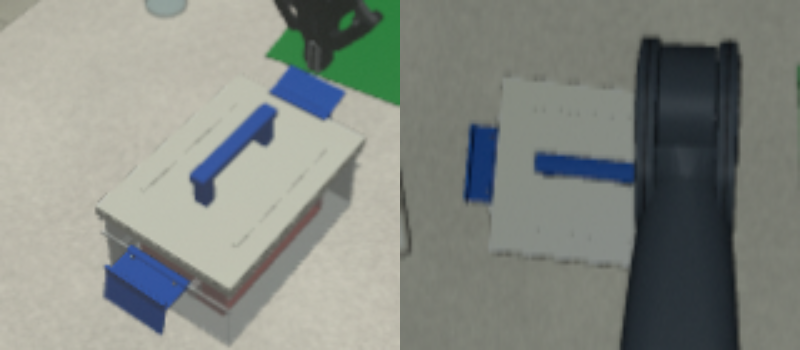

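Clip A has flipped fully open, seen at (145,285) in the left crop, and the lid is still on. The fingers stand above tab B at (315,65). I repeat the press mirrored.

send_rows(steps=[-0.02, 0, 0.22, 0, 0, 0, 0, -0.02, 0, 0.16, 0, 0, 0, 0, -0.04, 0, 0.1, 0, 0, 0, 0, -0.08, 0, 0.1, 0, 0, 0, 0])

```text
clock: 7.4
position: [0.4996, 0.0524, 0.2855]
tool_rot: [3.14, 0.002, 1.507]
force: [-5.2, -2.8, 11.2]
grip_width: -0.0001
finger_force: 5.6
```

send_rows(steps=[-0.1, 0, 0.1, 0, 0, 0, 0, -0.1, 0, 0.12, 0, 0, 0, 0])

```text
clock: 7.6
position: [0.4989, 0.0418, 0.2747]
tool_rot: [3.14, 0.003, 1.506]
force: [-3.1, -2.8, 7.3]
grip_width: 0.0
finger_force: 4.2
```

send_rows(steps=[-0.08, 0, 0.12, 0, 0, 0, 0, -0.08, 0, 0.12, 0, 0, 0, 0, -0.06, 0, 0.12, 0, 0, 0, 0, -0.04, 0, 0.1, 0, 0, 0, 0])

```text
clock: 8.0
position: [0.498, 0.0297, 0.2485]
tool_rot: [-3.141, -0.001, 1.506]
force: [-0.2, -0.9, 0.6]
grip_width: -0.0
finger_force: 0.0
```

send_rows(steps=[0, 0, -0.6, 0, 0, 0, 0, 0, 0, -0.9, 0, 0, 0, 0, 0, 0, -0.9, 0, 0, 0, 0, 0.6, 0, -0.6, 0, 0, 0, 60, 0.9, 0, 0, 0, 0, 0, 60, 0.8, 0, 0, 0, 0, 0, 60, 0.6, 0, 0, 0, 0, 0, 60, 0.3, 0, 0, 0, 0, 0, 60, 0, 0, 0, 0, 0, 0, 60, 0, 0, 0, 0, 0, 0, 60])

```text
clock: 9.0
position: [0.5085, 0.1888, 0.3992]
tool_rot: [-3.141, 0.001, 1.506]
force: [0.1, 0.5, -0.0]
grip_width: 0.06
finger_force: 0.0
```

```bash
python3 w.py w1; python3 - <<'E'
from h import *
a=cams.read_camera('side')[190:330,180:340,::-1];b=cv2.imread('pics/w1.png')
cv2.imwrite('pics/s3.png',np.hstack([cv2.resize(a,(340,300)),cv2.resize(b,(400,300))]))
E
```

```text
[0.50859433 0.18836488 0.39936614]
[281.3  26.2] [239, 3, 86, 48, 3895] z.117 [[0.4886, 0.3467], [0.5489, 0.3428], [0.5482, 0.3124], [0.4854, 0.3164]] c.117 [0.5177 0.33   0.117 ] c.146 [0.5173 0.3233 0.146 ] [[0.4914, 0.3383], [0.5448, 0.3348], [0.5442, 0.3079], [0.4886, 0.3115]]
[281.7 199. ] [271, 128, 23, 147, 3144] z.117 [[0.505, 0.259], [0.5225, 0.2579], [0.5159, 0.1263], [0.4953, 0.1276]] c.117 [0.5098 0.1998 0.117 ] c.146 [0.5104 0.2067 0.146 ] [[0.5059, 0.2607], [0.5214, 0.2597], [0.5156, 0.1432], [0.4974, 0.1444]]
[281.4 312.5] [251, 304, 61, 18, 1077] z.117 [[0.4735, 0.0957], [0.5317, 0.092], [0.5311, 0.072], [0.4716, 0.0758]] c.117 [0.5024 0.084  0.117 ] c.146 [0.5033 0.1059 0.146 ] [[0.4781, 0.1162], [0.5295, 0.1129], [0.529, 0.0952], [0.4764, 0.0986]]
```

View pics/s3.png

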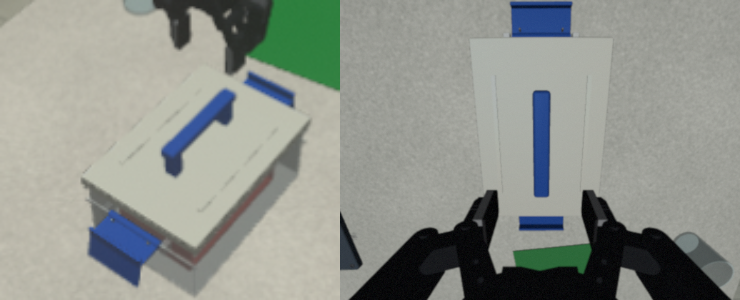

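Both clips are fully open and the lid is still seated. The handle runs from (541,92) to (541,196) in the right crop, centred near (0.5098, 0.2015). I descend and grip it.

send_rows(steps=[0.26, 0, 0.2, 0, 0, 0, 60, 0, 0, 0.5, 0, 0, 0, 60, 0, 0, 0.6, 0, 0, 0, 60, 0, 0, 0.5, 0, 0, 0, 60, 0, 0, 0.28, 0, 0, 0, 60, 0, 0, 0, 0, 0, 0, 60, 0, 0, 0, 0, 0, 0, 30])

```text
clock: 9.8
position: [0.5095, 0.2023, 0.2961]
tool_rot: [3.141, -0.0, 1.506]
force: [0.6, 0.4, -0.6]
grip_width: 0.0466
finger_force: 0.0
```

send_rows(steps=[0, 0, 0, 0, 0, 0, 10, 0, 0, 0, 0, 0, 0, 10, 0, 0, 0, 0, 0, 0, 10, 0, 0, 0, 0, 0, 0, 10, 0, 0, 0, 0, 0, 0, 10])

```text
clock: 10.3
position: [0.5101, 0.2025, 0.2978]
tool_rot: [3.138, -0.001, 1.506]
force: [-0.0, -0.8, 5.5]
grip_width: 0.0166
finger_force: 60.7
```

send_rows(steps=[0, 0, -0.06, 0, 0, 0, 10, 0, 0, -0.1, 0, 0, 0, 10, 0, 0, -0.14, 0, 0, 0, 10, 0, 0, -0.2, 0, 0, 0, 10, 0, 0, -0.2, 0, 0, 0, 10])

```text
clock: 10.8
position: [0.5088, 0.2023, 0.3312]
tool_rot: [-3.139, 0.0, 1.506]
force: [0.4, -0.2, -2.4]
grip_width: 0.0169
finger_force: 59.7
```

send_rows(steps=[0, 0, -0.3, 0, 0, 0, 10, 0, 0, -0.4, 0, 0, 0, 10, 0, 0, -0.5, 0, 0, 0, 10, 0, 0, -0.5, 0, 0, 0, 10, 0, 0, -0.3, 0, 0, 0, 10, 0, 0, 0, 0, 0, 0, 10, 0, 0, 0, 0, 0, 0, 10])

```text
clock: 11.5
position: [0.5093, 0.2024, 0.4314]
tool_rot: [3.141, -0.0, 1.506]
force: [0.3, -0.2, -3.1]
grip_width: 0.0166
finger_force: 59.8
```

```bash
python3 - <<'E'
from h import *
s=arm.sense();print(s['position'],s['force'],s['wrist_torque'],s['clock'])
T=wristT();a=cams.read_camera('side')[130:340,180:440,::-1];b=cams.read_camera('wrist')[:,:,::-1]
cv2.imwrite('pics/s4.png',np.hstack([cv2.resize(a,(372,300)),cv2.resize(b,(400,300))]))
im=cams.read_camera('top')
m=cams.camera_model('top')
g=cv2.inRange(cv2.cvtColor(im,cv2.COLOR_RGB2HSV),*GREEN);print(cv2.boundingRect(g))
E
```

```text
[0.50932836 0.20237662 0.43144152] [ 0.26048031 -0.20802681 -3.10254816] [ 0.01753824  0.06098084 -0.02666881] 11.5
(300, 214, 74, 56)
```

View pics/s4.png

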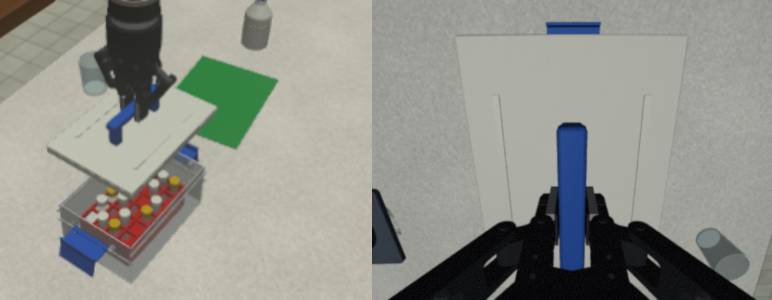

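The lid is held level, clear of the tote, with both clips open and the rack in place. I carry it to the mat and turn it +7° to match.

send_rows(steps=[-0.3, 0.05, 0, 0, 0, 0, 10, -0.6, 0.1, 0, 0, 0, 0, 10, -0.8, 0.12, 0, 0, 0, 0, 10, -0.9, 0.14, 0, 0, 0, 0, 10, -0.9, 0.14, 0, 0, 0, 0, 10, -0.9, 0.14, 0, 0, 0, 0, 10, -0.9, 0.14, 0, 0, 0, 0, 10, -0.9, 0.14, 0, 0, 0, 0, 10, -0.7, 0.12, 0, 0, 0, 0, 10, -0.5, 0.1, 0, 0, 0, 0, 10])

```text
clock: 12.65
position: [0.5441, -0.1743, 0.4295]
tool_rot: [-3.139, 0.001, 1.503]
force: [0.3, -0.3, -3.6]
grip_width: 0.0169
finger_force: 59.8
```

send_rows(steps=[-0.3, 0.05, 0, 0, 0, 0, 10, -0.2, 0, 0, 0, 0, 0, 10, 0, 0, 0, 0, 0, -0.7, 10, 0, 0, 0, 0, 0, -0.7, 10, 0, 0, 0, 0, 0, 0, 10, 0, 0, 0, 0, 0, 0, 10])

```text
clock: 13.25
position: [0.5457, -0.1952, 0.4307]
tool_rot: [-3.141, -0.0, 1.628]
force: [-1.0, -0.2, -2.6]
grip_width: 0.0169
finger_force: 59.7
```

```bash
python3 - <<'E'
from h import *
T=wristT();im=cams.read_camera('wrist');b=im[:,:,::-1]
a=cams.read_camera('side')[100:310,200:460,::-1]
cv2.imwrite('pics/s5.png',np.hstack([cv2.resize(a,(372,300)),cv2.resize(b,(400,300))]))
m=cams.camera_model('wrist')
g=cv2.inRange(cv2.cvtColor(im,cv2.COLOR_RGB2HSV),*GREEN)
for c in cv2.findContours(g,0,2)[0]:
    if cv2.contourArea(c)>300:
        p=cv2.approxPolyDP(c,4,True).reshape(-1,2);print(p.tolist(),plane(m,p,.003,T)[:,:2].round(3).tolist())
E
```

```text
(no output)
```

View pics/s5.png

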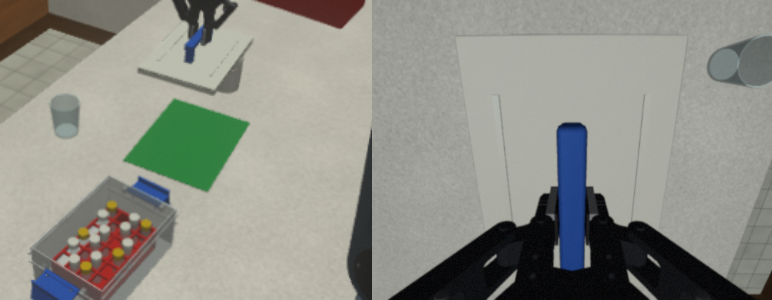

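The lid hangs level over the mat and hides it in the wrist view; the tote and bystanders are undisturbed. I lower it, expecting contact at TCP z of about 0.211.

send_rows(steps=[-0.08, 0, 0.2, 0, 0, 0, 10, 0, 0, 0.5, 0, 0, 0, 10, 0, 0, 0.6, 0, 0, 0, 10, 0, 0, 0.6, 0, 0, 0, 10, 0, 0, 0.6, 0, 0, 0, 10, 0, 0, 0.6, 0, 0, 0, 10, 0, 0, 0.4, 0, 0, 0, 10, 0, 0, 0.3, 0, 0, 0, 10, 0, 0, 0.2, 0, 0, 0, 10, 0, 0, 0, 0, 0, 0, 10])

```text
clock: 14.35
position: [0.5454, -0.1996, 0.229]
tool_rot: [-3.139, -0.001, 1.628]
force: [-1.3, -0.3, -1.6]
grip_width: 0.0168
finger_force: 59.7
```

```bash
python3 - <<'E'
from h import *
s=arm.sense();print(s['position'],s['force'])
im=cams.read_camera('top')
m=cams.camera_model('top')
g=cv2.inRange(cv2.cvtColor(im,cv2.COLOR_RGB2HSV),*GREEN)
for c in cv2.findContours(g,0,2)[0]:
    if cv2.contourArea(c)>20:
        p=cv2.approxPolyDP(c,2,True).reshape(-1,2);print(p.tolist(),plane(m,p,.003)[:,:2].round(3).tolist())
a=cams.read_camera('side')[140:250,270:400,::-1]
cv2.imwrite('pics/s6.png',np.hstack([cv2.resize(a,(380,321)),cv2.resize(im[200:290,280:398,::-1],(420,321))]))
E
```

```text
[ 0.54537792 -0.19960503  0.22895155] [-1.29916258 -0.293643   -1.61329237]
[[371, 234], [372, 260], [359, 261], [358, 266], [373, 266]] [[0.574, -0.329], [0.478, -0.331], [0.473, -0.283], [0.455, -0.279], [0.456, -0.334]]
[[341, 215], [300, 217], [303, 269], [312, 269], [315, 263], [307, 262], [305, 219]] [[0.643, -0.217], [0.633, -0.064], [0.439, -0.078], [0.44, -0.111], [0.462, -0.121], [0.465, -0.092], [0.625, -0.083]]
```

View pics/s6.png

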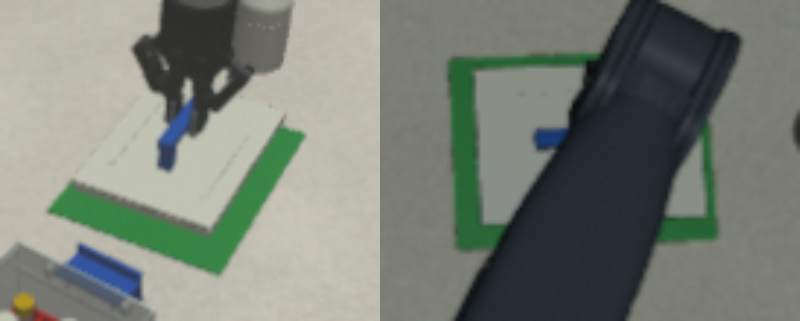

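The side and top views show the lid level just over the mat with green showing all round: about 24 mm on the left, 10 mm on the right before parallax. I nudge it 3 mm towards +y and set it down slowly.

send_rows(steps=[0.06, 0, 0.1, 0, 0, 0, 10, 0, 0, 0.1, 0, 0, 0, 10, 0, 0, 0.06, 0, 0, 0, 10, 0, 0, 0.04, 0, 0, 0, 10, 0, 0, 0.04, 0, 0, 0, 10])

```text
clock: 14.95
position: [0.5458, -0.1969, 0.2135]
tool_rot: [-3.142, 0.0, 1.628]
force: [0.5, -0.3, -2.4]
grip_width: 0.0166
finger_force: 59.8
```

send_rows(steps=[0, 0, 0.03, 0, 0, 0, 10, 0, 0, 0.03, 0, 0, 0, 10, 0, 0, 0, 0, 0, 0, 10])

```text
clock: 15.25
position: [0.5459, -0.1969, 0.211]
tool_rot: [3.141, 0.0, 1.628]
force: [-1.4, -0.6, -1.0]
grip_width: 0.0167
finger_force: 59.9
```

send_rows(steps=[0, 0, 0.03, 0, 0, 0, 10, 0, 0, 0, 0, 0, 0, 10, 0, 0, 0, 0, 0, 0, 10])

```text
clock: 15.55
position: [0.5459, -0.1969, 0.2109]
tool_rot: [3.141, 0.001, 1.628]
force: [-4.3, 1.0, 5.6]
grip_width: 0.0166
finger_force: 60.8
```

Contact (+8 N). I release and rise.

send_rows(steps=[0, 0, 0, 0, 0, 0, 30, 0, 0, 0, 0, 0, 0, 60, 0, 0, 0, 0, 0, 0, 60, 0, 0, 0, 0, 0, 0, 60, 0, 0, -0.4, 0, 0, 0, 60, 0, 0, -0.7, 0, 0, 0, 60, 0, 0, -0.9, 0, 0, 0, 60, 0, 0, -0.9, 0, 0, 0, 60, 0, 0, -0.6, 0, 0, 0, 60, 0, 0, 0, 0, 0, 0, 60])

```text
clock: 16.55
position: [0.5469, -0.1974, 0.391]
tool_rot: [3.131, 0.006, 1.628]
force: [1.4, 0.7, -0.4]
grip_width: 0.06
finger_force: 0.0
```

send_rows(steps=[0, -0.5, -0.3, 0, 0, 0, 60, 0, -0.8, 0, 0, 0, 0, 60, 0, -0.8, 0, 0, 0, 0, 60, 0, -0.8, 0, 0, 0, 0, 60, 0, -0.5, 0, 0, 0, 0, 60, 0, 0, 0, 0, 0, 0, 60, 0, 0, 0, 0, 0, 0, 60])

```text
clock: 17.25
position: [0.376, -0.2068, 0.3985]
tool_rot: [3.141, -0.0, 1.628]
force: [0.2, 0.1, 0.4]
grip_width: 0.0602
finger_force: 0.0
```

```bash
python3 - <<'E'
from h import *
s=arm.sense();print(s['position'],s['force'],s['clock'])
im=cams.read_camera('top')
a=cams.read_camera('side')[130:340,180:440,::-1]
cv2.imwrite('pics/s7.png',np.hstack([cv2.resize(a,(372,300)),cv2.resize(im[190:300,165:405,::-1],(420,300))]))
E
```

```text
[ 0.37600177 -0.20676018  0.39849979] [0.17922309 0.12643513 0.4147556 ] 17.25
```

View pics/s7.png

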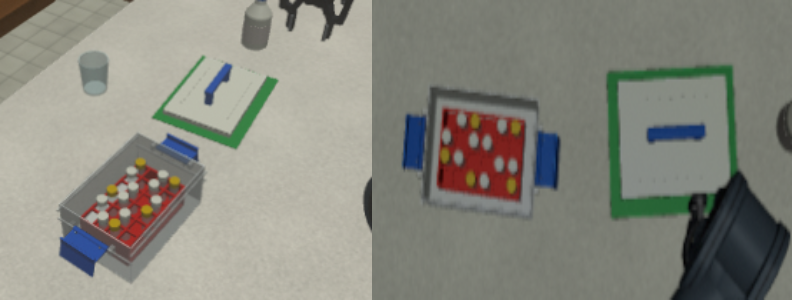

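The lid lies flat on the mat with a green margin on all sides, both clips are open, the tote and rack are in place, and the arm is clear. I hand the job in.

```bash
python3 -c "
from plant import arm
print(arm.close_job())"
```

```text
the job is handed in; nothing more can be done
None
```

The job is handed in, though the hand-in call returned no verdict: in the last pictures (17.25 s) both clips are open, the lid lies flat and right way up inside the green mat, and the tote, rack, pH meter, bottle and beaker look undisturbed.

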